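# Switch on the light source and strike its lamp

### The job

Get the white light-source unit ready for inspecting a scope: with closed fingertips press the raised, white-barred end of its green rocker switch all the way down so that it stays on, and then press the round blue lamp button fully down for a moment and let it spring back. Press gently, do not press the blue button before the green switch is on, and leave the yellow and red buttons, the steel cup, the bottle and the black plug alone; nothing is to be grasped or lifted.

Things in the scene. Friction and masses are not known exactly. Their poses are not given: they have to be found in the camera images.
- console: Light-source unit: fixed white box 220 (x) x 270 (y) x 75 mm high; origin at the centre of its underside, +x its rear (away from the robot at yaw 0). A steel port sticks 12 mm out of its front. On its top deck the rocker and three round buttons stand one at each of four spots, x, y in its frame: (-50, 30), (50, 30), (-50, -70), (50, -70) mm; which stands where varies.
- power_base: Fixed black housing of the green rocker on the unit's deck, 74 (x) x 46 (y) x 12 mm, axes parallel to the unit's; origin at the centre of its underside. The green paddle, 60 (x) x 28 (y) x 8 mm, pivots about the y axis 22 mm above this origin.
- power_end (a point): Point to press: on the green paddle's upper face, on its centre line, 24 mm from the pivot towards the unit's +x, by the white bar on the end that is raised while off; moves with the paddle. About 31 mm above the deck when off, 20 mm fully on. The paddle turns against friction of 45 N mm (2 to 4 N pressed here) to a firm stop and stays where it is left.
- lamp_base: Fixed black round housing of the blue lamp button on the unit's deck, 48 mm across, 12 mm high; origin at the centre of its underside.
- power (a joint): Angle of the green rocker: 0 to 0.05 rad at the start (off, the barred +x end up), 0.44 rad fully on (barred end down, at its stop).
- lamp_top (a point): Centre of the top of the blue lamp button, 22 mm above the deck when released: a round cap 32 mm across in a black round housing 48 mm across and 12 mm high. It is pressed straight down, travel 6 mm, 1.5 N to start and 5 N when fully down, and springs back.
- lamp (a joint): How far the blue lamp button is pressed: 0 released, 0.006 m fully down.
- pump_top (a point): Centre of the top of the yellow button, same make and size as the blue one; not to be pressed.
- pump (a joint): How far the yellow button is pressed: 0 released, 0.006 m fully down.
- stop_top (a point): Centre of the top of the red button, same make and size as the blue one; not to be pressed.
- stop (a joint): How far the red button is pressed: 0 released, 0.006 m fully down.
- cup: Loose perforated steel cup, 72 mm across, 90 mm high, standing on the counter at the unit's +y side; origin at the centre of its underside, z up.
- bottle: Loose white bottle with a blue cap, 60 mm across, 140 mm high, standing on the counter at the unit's -y side; origin at the centre of its underside, z up.
- plug: Loose black connector plug, 28 mm across at the foot, 46 mm high, standing upright on the unit's deck near its +y edge (110 to 116 mm from the middle); origin at the centre of its underside, z up.
There are look-alikes about, which are no part of the job. What is shaped like the plug but orange or purple is not meant.

How it is judged (in metres and radians):
On the way, in this order (a step that is already met when the one before it is completed fails the run):
1. the green rocker is pressed over to on (value of joint power above 0.38 rad), for 0.1 s.
2. the blue lamp button is pressed down while the rocker is on (value of joint lamp above 0.0045 m and value of joint power above 0.38 rad), for 0.1 s.
At the end, for the whole second after the job is handed in: The rocker rests on (above 0.38 of 0.44 rad), all three buttons are released (within 1 mm), and the cup, bottle and plug stand upright and at rest within 10 mm of where they began (value of joint power above 0.38 rad and value of joint each of lamp, pump, stop below 0.001 m and distance of each of cup, bottle, plug from where it was at the start of the episode below 0.01 m and angle between each of cup, bottle, plug's own z axis and vertical below 0.15 rad and linear speed of each of cup, bottle, plug below 0.02 m/s); the robot touches nothing.
It fails at once if the blue button is pressed (over 2 mm) before the green switch is on (value of joint lamp above 0.002 m and value of joint power below 0.3 rad).
It fails at once if the yellow or red button is pressed (over 1.5 mm) (value of joint any of pump, stop above 0.0015 m).
It fails at once if the unit or a control is pressed with more than 25 N (contact force between any of the arm, the fingers and console above 25 N or contact force between any of the arm, the fingers and power_base above 25 N or contact force between any of the arm, the fingers and lamp_base above 25 N).
It fails at once if the cup, bottle or plug is moved more than 10 mm, lifted or tipped (distance of any of cup, bottle, plug from where it was at the start of the episode above 0.01 m or angle between any of cup, bottle, plug's own z axis and vertical above 0.3 rad).
It also fails if it takes over 42 s, if anything falls off the work surface, if the arm or the gripper's body presses on something with over 40 N, if the wrist force passes 120 N, or if a joint passes its speed limit or range.

### The arm

A 6-joint arm with a two-finger parallel gripper is mounted at the origin on the work surface. World frame = base frame: x ahead of the robot, y to its left, z up, the work surface at z = 0. Lengths are in mm, angles in degrees, forces in N, time in s.
With the tool pointing down it reaches from about 350 to 850 mm from the base axis. Payload 8.1 kg.
Tool frame: the origin (TCP) lies midway between the tips of the shut fingers; the grasp point (between the pads) lies 19 mm behind it (r.pinch_z is the distance from the TCP to the grasp point, in mm); z points along the fingers, y is the line along which they close (so a half turn about z gives the same grasp; the last joint's range is limited). The gripper opens to 85 mm and grips with 20 to 120 N. Pads are 22 mm wide; open, the fingers measure 114 mm over their backs; the gripper's body (76 mm by 85 mm) begins 54 mm behind the grasp point. The pads swing forward as they close: fully open they stand 13 mm farther back than shut.
Start: joints at [68.274, 7.471, 85.268, -0, 87.261, -4.893], TCP at [173.733, 574.301, 231.292] pointing down, gripper open.
Joint ranges: [-169.43, 169.43], [-51.17, 129.36], [1.28, 143.12], [-76.62, 256.62], [0, 156.53], [-152.29, 152.29]. Speed limits (degrees/s): [136.94, 136.94, 159.86, 180, 180, 180].

### API

Orientations are given as [roll, pitch, yaw] about the fixed x, y, z axes, in that order (R = Rz(yaw) Ry(pitch) Rx(roll)).
In Python, from bench import sensors, optics, job, r gives the robot as it stands.
- The arm moves only by the tool play_rows, never from a script. Its argument "motion" is a list that holds one entry, the list of rows, each a list of 6 numbers: the shift along the tool's x, y, z in cm, then the turn, a rotation vector about the tool's x, y, z in degrees. In form: [[[x, y, z, ax, ay, az], ...]]. A call has 1 to 5 rows; each row is the pose to reach, as a shift and turn from the pose commanded when the call began, along the tool's axes at that moment; what a row does not reach only later rows make up. A row lasts 1/10 s, in which the tool goes at most 50 mm and 8.59 degrees, less where a joint would pass 70% of its speed; a pose out of reach is approached as far as the arm can. A call with a gripper value outside its range is refused whole. "jaw" is the opening, from 0 (shut) to 1 (fully open), set as the call begins (left out, the last holds). The fingers move at their own pace and stop on an object; "squeeze" is the grip in N (left out, the last holds). Time passes only in rows, so rows that repeat a pose let the fingers close. It gives the time, the measured TCP pose, the force, the opening and the grip force at its end, in the units of the state.
- sensors.sense(): the state, without advancing time (a new reading comes with each control period).
- optics.snapshot(name): name is "scene" or "top"; returns a dict with "pixels" (480x640x3 uint8, red, green, blue), "mtx" (3x3 intrinsics, pixels), "R" (3x3) and "t" (3): a world point X has camera coordinates R X + t. Camera axes: x right, y down, z forward; pixel columns grow to the right and rows downward; lengths in mm; the calibration is good to about 2 mm. A picture is of the moment at which its call begins. There is no depth.
- job.hand_in(): hands the job in; it is judged then, once.
The state is a dict: "time": time; "joint_pos": joint angles; "qd": joint speeds; "joint_efforts": joint torques, N m; "tool_pos": TCP position; "tcp_rot": TCP orientation; "ft_force": force on the tool from outside, world axes, zero at the start; "wrist_torque": the same for the moment, N m; "finger_gap": finger opening in mm; "grip_force": force on a finger pad.
Only numpy, scipy, OpenCV 4.12 (cv2) and the standard library are available. Lean on these libraries where they do the work, as an engineer would, in place of code of your own. Each camera call takes 0.05 s, during which the arm holds its last target. There are 200 camera calls.

## Working session

There is one attempt and no reset: what is moved stays moved. The work goes in short steps, Python scripts to look and compute and a tool call to move; the robot and the scene stay as the last step left them, time stands still between calls to the robot, and variables do not carry over. Pictures are saved under pics/ and viewed, at most 10 in all, crops included, and the job is handed in when it is done.

Besides the shell and the picture viewer there is one more tool, called by a JSON object that holds its "fn" and its "kwargs", one argument or row to a line. play_rows: Moves the arm, as the interface text tells. Its arguments: {"type":"object","properties":{"motion":{"type":"array","items":{"type":"array","items":{"type":"array","items":{"type":"number"}}}},"jaw":{"type":"number"},"squeeze":{"type":"number"}},"required":["motion"]}

```bash
mkdir -p pics
python3 - <<'E'
from bench import sensors,optics
import cv2,pickle
d={}
for n in("top","scene"):
    s=optics.snapshot(n); d[n]=s; cv2.imwrite(f"pics/{n}0.png",s["pixels"][:,:,::-1])
    print(n,s["mtx"],s["R"],s["t"])
pickle.dump(d,open("snap.pkl","wb"))
s=sensors.sense();print(s["tool_pos"],s["tcp_rot"],s["ft_force"],s["time"])
E
```

```text
top [[521.59988129   0.         315.23257195]
 [  0.         521.59988129 234.52218097]
 [  0.           0.           1.        ]] [[ 0.01645169 -0.99970778  0.0177112 ]
 [-0.98272363 -0.019433   -0.18405602]
 [ 0.18434642 -0.01437719 -0.98275617]] [  4.84159629 598.81811109 921.47372712]
scene [[506.00543423   0.         313.44536976]
 [  0.         506.00543423 240.24026765]
 [  0.           0.           1.        ]] [[ 0.52524695  0.85094635  0.0024394 ]
 [ 0.55802569 -0.3422745  -0.75594675]
 [-0.64243518  0.39841998 -0.65462856]] [-337.60508937 -222.81712602 1179.13298747]
[173.5638018  573.81899207 230.36257306] [-1.79904242e+02 -5.56642703e-03  1.63165203e+02] [ 0.12948368  0.14053805 -0.27895088] 0.1
```

View pics/top0.png

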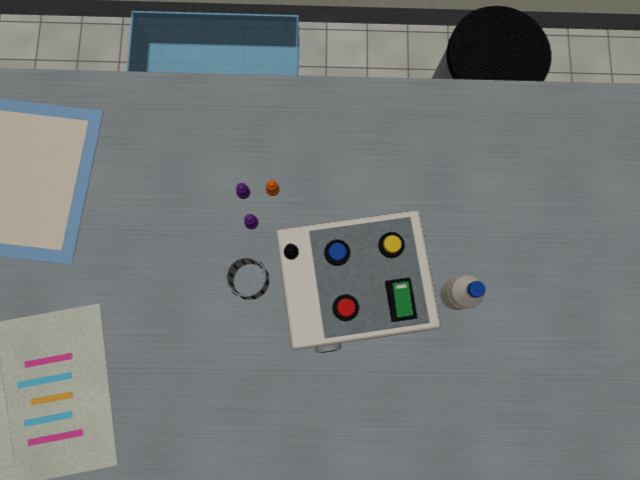

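View pics/scene0.png

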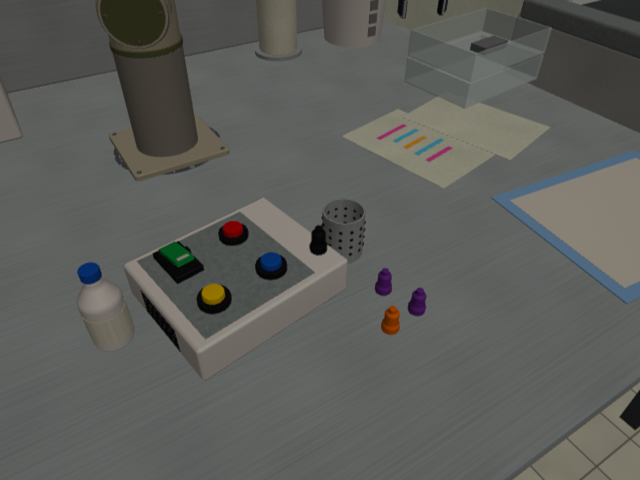

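Top view: blue button at (337,251), yellow (391,244), red (346,307), green rocker (402,300) with its white bar at (401,287), plug (291,251). The scene view agrees.

```bash
cat > h.py <<'E'
import numpy as np,cv2
def ray(s,uv,z):
    d=s["R"].T@np.linalg.inv(s["mtx"])@[uv[0],uv[1],1]; c=-s["R"].T@s["t"]
    return c+d*(z-c[2])/d[2]
def blob(s,lo,hi,near,rad=25):
    h=cv2.cvtColor(s["pixels"],cv2.COLOR_RGB2HSV); m=cv2.inRange(h,lo,hi)
    k=np.zeros_like(m); cv2.circle(k,near,rad,255,-1); m&=k
    M=cv2.moments(m,True); return np.array([M["m10"],M["m01"]])/M["m00"]
C=dict(blue=((105,120,60),(130,255,255)),yellow=((20,120,80),(35,255,255)),red1=((0,150,80),(8,255,255)),green=((50,120,50),(80,255,255)))
E
python3 - <<'E'
import pickle; from h import *
d=pickle.load(open("snap.pkl","rb"))
near=dict(top=dict(blue=(337,251),yellow=(391,244),red1=(346,307),green=(402,300)),scene=dict(blue=(271,265),yellow=(213,294),red1=(233,231),green=(178,255)))
loc=dict(blue=(50,30),yellow=(50,-70),red1=(-50,30),green=(-50,-70)); P={}
for c in C:
    for n in d:
        uv=blob(d[n],*C[c],near[n][c]); p=ray(d[n],uv,94.5 if c!="green" else 99); P[n,c]=p; print(c,n,uv.round(1),p.round(1))
for sel in(["top"],["scene"],["top","scene"]):
    A=np.array([loc[c] for n in sel for c in C],float);B=np.array([P[n,c][:2] for n in sel for c in C])
    a=A-A.mean(0);b=B-B.mean(0); th=np.arctan2((a[:,0]*b[:,1]-a[:,1]*b[:,0]).sum(),(a*b).sum())
    R=np.array([[np.cos(th),-np.sin(th)],[np.sin(th),np.cos(th)]]);t=B.mean(0)-R@A.mean(0)
    print(sel,"yaw",np.degrees(th).round(2),"org",t.round(1),"res",(B-A@R.T-t).round(1).tolist())
    for nm,q in dict(power_end=(-26,-70),lamp=(50,30)).items(): print(nm,(R@q+t).round(1))
print("bar",ray(d["top"],(401,287),105).round(1))
E
```

```text
blue top [337.1 251.1] [561.9 -23.3  94.5]
blue scene [270.9 261.1] [565.9 -26.4  94.5]
yellow top [392.  243.4] [ 577.8 -122.    94.5]
yellow scene [212.8 293.5] [ 581.7 -124.7   94.5]
red1 top [345.6 306.9] [463.3 -39.2  94.5]
red1 scene [232.6 228.3] [467.6 -42.3  94.5]
green top [402.4 299.8] [ 477.1 -138.4   99. ]
green scene [176.4 253.4] [ 482.6 -139.7   99. ]
['top'] yaw 8.86 org [516.9 -60.9] res [[0.2, 0.3], [0.7, 0.4], [0.4, -0.1], [-1.2, -0.6]]
power_end [ 502.  -134.1]
lamp [561.7 -23.6]
['scene'] yaw 8.91 org [521.3 -63.5] res [[-0.1, -0.2], [0.1, 0.2], [0.3, -0.7], [-0.2, 0.7]]
power_end [ 506.5 -136.7]
lamp [566.1 -26.1]
['top', 'scene'] yaw 8.88 org [519.1 -62.2] res [[-2.0, 1.5], [-1.6, 1.7], [-1.8, 1.2], [-3.5, 0.7], [2.0, -1.5], [2.3, -1.1], [2.5, -2.0], [2.0, -0.6]]
power_end [ 504.3 -135.4]
lamp [563.9 -24.9]
bar [ 499.  -135.1  105. ]
```

```bash
cat >> h.py <<'E'
from scipy.spatial.transform import Rotation as Ro
def go(target,yaw):
    from bench import sensors
    s=sensors.sense(); R=Ro.from_euler("xyz",s["tcp_rot"],degrees=True)
    print("pos",s["tool_pos"].round(1) if hasattr(s["tool_pos"],"round") else s["tool_pos"],"F",np.round(s["ft_force"],1),"gap",s["finger_gap"],"t",s["time"])
    print("shift cm",(R.inv().apply(np.array(target)-s["tool_pos"])/10).round(2),"rot",(R.inv()*Ro.from_euler("xyz",[180,0,yaw],degrees=True)).as_rotvec(degrees=True).round(2))
E
python3 -c "
from h import *;go((504,-135,231),188.9)"
```

```text
pos [173.6 573.8 230.4] F [ 0.1  0.1 -0.3] gap 85.41436230738911 t 0.1
shift cm [-5.216e+01 -5.827e+01  3.000e-02] rot [ -0.09  -0.03 -25.73]
```

{"fn": "play_rows", "kwargs": {
  "motion": [
    [[-3.3,-3.7,0,0,0,0],[-6.5,-7.3,0,0,0,0],[-9.8,-11,0,0,0,0],[-13,-14.6,0,0,0,0],[-16.3,-18.2,0,0,0,0]]
  ],
  "jaw": 0
}}

```text
time: 0.6
tool_pos: [277.1, 351.0, 230.8]
tcp_rot: [-180.0, -0.0, 163.2]
ft_force: [1.8, 0.9, 0.2]
finger_gap: 12.4
grip_force: 0.0
```

{"fn": "play_rows", "kwargs": {
  "motion": [
    [[-3.3,-3.7,0,0,0,0],[-6.5,-7.3,0,0,0,0],[-9.8,-11,0,0,0,0],[-13,-14.6,0,0,0,0],[-16.3,-18.2,0,0,0,0]]
  ]
}}

```text
time: 1.1
tool_pos: [380.5, 129.6, 231.2]
tcp_rot: [180.0, 0.0, 163.2]
ft_force: [0.7, 0.1, 0.7]
finger_gap: 0.3
grip_force: 0.0
```

{"fn": "play_rows", "kwargs": {
  "motion": [
    [[-3.3,-3.7,0,0,0,0],[-6.5,-7.3,0,0,0,0],[-9.8,-11,0,0,0,0],[-13,-14.6,0,0,0,0],[-16.3,-18.2,0,0,0,0]]
  ]
}}

```text
time: 1.6
tool_pos: [483.9, -92.0, 231.0]
tcp_rot: [180.0, -0.0, 163.1]
ft_force: [0.5, 0.6, 0.9]
finger_gap: -0.1
grip_force: 0.0
```

{"fn": "play_rows", "kwargs": {
  "motion": [
    [[0,0,0,0,0,-7],[0,0,0,0,0,-14],[0,0,0,0,0,-20],[0,0,0,0,0,-25.7],[0,0,0,0,0,-25.7]]
  ]
}}

```text
time: 2.1
tool_pos: [483.4, -89.9, 230.8]
tcp_rot: [180.0, -0.0, -171.1]
ft_force: [-0.6, 0.3, 0.2]
finger_gap: -0.2
grip_force: 0.0
```

```bash
python3 -c "
from h import *;go((504,-135,135),188.9)"
```

```text
pos [483.4 -89.9 230.8] F [-0.6  0.3  0.2] gap -0.16226366243837226 t 2.1
shift cm [-1.34 -4.78  9.58] rot [ 0.02 -0.05  0.05]
```

{"fn": "play_rows", "kwargs": {
  "motion": [
    [[-0.7,-2.4,2,0,0,0],[-1.3,-4.8,4,0,0,0],[-1.3,-4.8,7,0,0,0],[-1.3,-4.8,9.6,0,0,0],[-1.3,-4.8,9.6,0,0,0]]
  ]
}}

```text
time: 2.6
tool_pos: [500.8, -134.3, 130.7]
tcp_rot: [179.8, -0.4, -171.3]
ft_force: [-0.5, 0.7, 0.3]
finger_gap: 0.3
grip_force: 0.0
```

Run:
```python
from h import *; from bench import optics
go((504,-135,115),188.9)
ims=[]
for n,(u,v) in dict(top=(400,290),scene=(185,235)).items():
    s=optics.snapshot(n); ims.append(cv2.resize(s["pixels"][v-60:v+60,u-60:u+60,::-1],(400,400),interpolation=cv2.INTER_CUBIC))
cv2.imwrite("pics/c1.png",np.hstack(ims))
```

```text
pos [ 500.8 -134.3  130.7] F [-0.5  0.7  0.3] gap 0.3045913070302728 t 2.6
shift cm [-0.32 -0.12  1.56] rot [ 0.23 -0.41 -0.21]
```

View pics/c1.png

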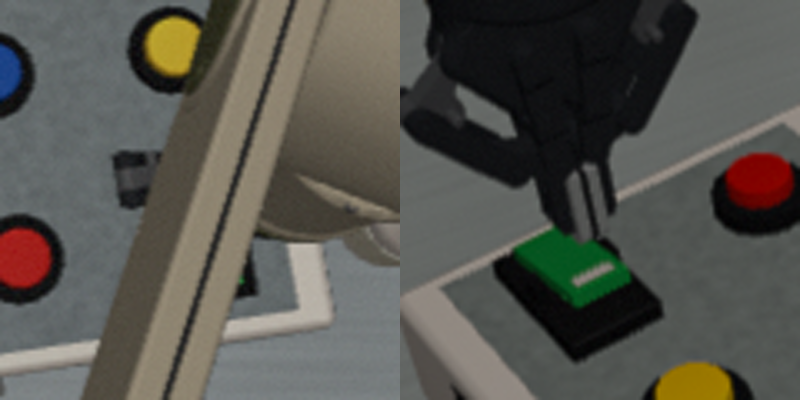

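The scene crop shows the shut tips (about full-image (180,247)) above the paddle, and the white bar at about (182.6,257.5). The arm hides the rocker in the top view. I'll check the calibration against the known tip position.

Run:
```python
import pickle; from h import *
s=pickle.load(open("snap.pkl","rb"))["scene"]
def pr(p): q=s["mtx"]@(s["R"]@np.array(p)+s["t"]); return (q[:2]/q[2]).round(1)
print("tcp proj",pr((500.8,-134.3,130.7)),"pend",pr((504,-135,106)),pr((506.5,-136.7,106)),"bar",ray(s,(182.6,257.5),107).round(1))
```

```text
tcp proj [180.6 242.9] pend [183.9 257.2] [183.4 258.6] bar [ 504.8 -137.   107. ]
```

{"fn": "play_rows", "kwargs": {
  "motion": [
    [[-0.3,0.1,0.6,0,0,0],[-0.3,0.1,1.2,0,0,0],[-0.3,0.1,1.6,0,0,0],[-0.3,0.1,1.9,0,0,0],[-0.3,0.1,2.0,0,0,0]]
  ]
}}

```text
time: 3.2
tool_pos: [506.5, -133.8, 115.0]
tcp_rot: [180.0, -0.0, -171.1]
ft_force: [0.1, 0.6, -0.3]
finger_gap: -0.3
grip_force: 0.0
```

{"fn": "play_rows", "kwargs": {
  "motion": [
    [[0,0,0.1,0,0,0],[0,0,0.2,0,0,0],[0,0,0.3,0,0,0],[0,0,0.4,0,0,0],[0,0,0.5,0,0,0]]
  ]
}}

```text
time: 3.7
tool_pos: [506.7, -133.9, 110.3]
tcp_rot: [-180.0, 0.0, -171.1]
ft_force: [-0.3, -0.3, -0.5]
finger_gap: -0.2
grip_force: 0.0
```

{"fn": "play_rows", "kwargs": {
  "motion": [
    [[0.2,-0.1,0.1,0,0,0],[0.2,-0.1,0.2,0,0,0],[0.2,-0.1,0.3,0,0,0],[0.2,-0.1,0.4,0,0,0],[0.2,-0.1,0.5,0,0,0]]
  ]
}}

```text
time: 4.2
tool_pos: [505.2, -135.2, 105.5]
tcp_rot: [-180.0, 0.0, -171.1]
ft_force: [1.3, 0.5, 2.0]
finger_gap: 0.1
grip_force: 1.0
```

{"fn": "play_rows", "kwargs": {
  "motion": [
    [[0,0,0.1,0,0,0],[0,0,0.2,0,0,0],[0,0,0.3,0,0,0],[0,0,0.4,0,0,0],[0,0,0.4,0,0,0]]
  ]
}}

```text
time: 4.7
tool_pos: [504.8, -135.2, 101.1]
tcp_rot: [180.0, -0.0, -171.1]
ft_force: [0.3, -0.8, 1.9]
finger_gap: -0.5
grip_force: 0.6
```

{"fn": "play_rows", "kwargs": {
  "motion": [
    [[0,0,0.1,0,0,0],[0,0,0.2,0,0,0],[0,0,0.25,0,0,0],[0,0,0.3,0,0,0],[0,0,0.3,0,0,0]]
  ]
}}

```text
time: 5.2
tool_pos: [505.0, -135.2, 98.3]
tcp_rot: [-180.0, 0.0, -171.1]
ft_force: [1.0, 0.4, 2.2]
finger_gap: -0.0
grip_force: 1.2
```

{"fn": "play_rows", "kwargs": {
  "motion": [
    [[0,0,0.05,0,0,0],[0,0,0.1,0,0,0],[0,0,0.1,0,0,0]]
  ]
}}

```text
time: 5.5
tool_pos: [505.0, -135.2, 97.3]
tcp_rot: [-180.0, 0.0, -171.1]
ft_force: [3.4, 0.0, 2.6]
finger_gap: -0.2
grip_force: 1.4
```

{"fn": "play_rows", "kwargs": {
  "motion": [
    [[0,0,0.05,0,0,0],[0,0,0.05,0,0,0]]
  ]
}}

```text
time: 5.7
tool_pos: [505.0, -135.2, 96.8]
tcp_rot: [-180.0, 0.0, -171.1]
ft_force: [3.0, 0.5, 2.2]
finger_gap: -0.0
grip_force: 1.4
```

Stop not yet felt; continuing in small steps.

{"fn": "play_rows", "kwargs": {
  "motion": [
    [[0,0,0.05,0,0,0],[0,0,0.05,0,0,0]]
  ]
}}

```text
time: 5.9
tool_pos: [505.0, -135.2, 96.7]
tcp_rot: [-180.0, 0.0, -171.1]
ft_force: [0.8, 0.5, 5.1]
finger_gap: 0.1
grip_force: 2.8
```

{"fn": "play_rows", "kwargs": {
  "motion": [
    [[0,0,0.05,0,0,0],[0,0,0.05,0,0,0]]
  ]
}}

```text
time: 6.1
tool_pos: [505.1, -135.2, 96.6]
tcp_rot: [-180.0, 0.0, -171.1]
ft_force: [0.8, 0.9, 8.7]
finger_gap: 0.2
grip_force: 4.2
```

The firm stop is reached. I'll lift and move over to the lamp button.

{"fn": "play_rows", "kwargs": {
  "motion": [
    [[0,0,-1,0,0,0],[0,0,-2.5,0,0,0],[0,0,-4,0,0,0],[0,0,-5,0,0,0],[0,0,-5,0,0,0]]
  ]
}}

```text
time: 6.6
tool_pos: [506.3, -135.8, 148.5]
tcp_rot: [-179.9, 0.2, -171.1]
ft_force: [0.5, -0.2, 0.3]
finger_gap: 0.1
grip_force: 0.0
```

```bash
python3 -c "
from h import *;go((564,-25,120),188.9)"
```

```text
pos [ 506.3 -135.8  148.5] F [ 0.5 -0.2  0.3] gap 0.09839992421900978 t 6.6
shift cm [-7.4  10.06  2.85] rot [-0.12  0.2  -0.03]
```

{"fn": "play_rows", "kwargs": {
  "motion": [
    [[-2.5,3.3,0,0,0,0],[-5,6.6,0,0,0,0],[-7.3,10,0,0,0,0],[-7.3,10,1.5,0,0,0],[-7.3,10,2.5,0,0,0]]
  ]
}}

```text
time: 7.1
tool_pos: [561.1, -24.3, 119.3]
tcp_rot: [180.0, -0.1, -171.0]
ft_force: [0.3, -0.7, -0.7]
finger_gap: -0.1
grip_force: 0.0
```

Run:
```python
from h import *; from bench import optics
go((564,-25,101),188.9)
s=optics.snapshot("scene"); u,v=215,250
cv2.imwrite("pics/c2.png",cv2.resize(s["pixels"][v-75:v+75,u-100:u+100,::-1],(800,600),interpolation=cv2.INTER_CUBIC))
```

```text
pos [561.1 -24.3 119.3] F [ 0.3 -0.7 -0.7] gap -0.08373054269789579 t 7.1
shift cm [-0.28 -0.11  1.83] rot [ 0.   -0.08  0.1 ]
```

View pics/c2.png

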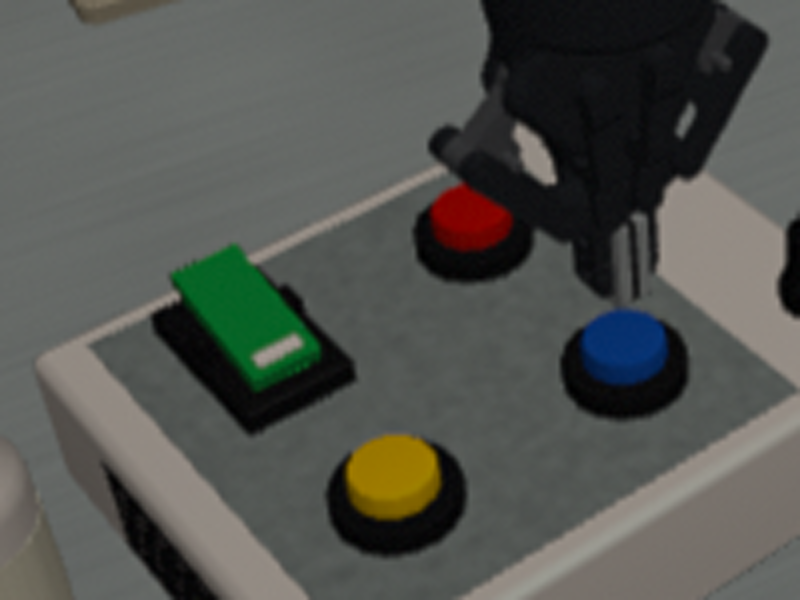

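The crop shows the rocker tipped over with its barred end down at (278,352), and the fingertips above the blue button at (625,340). I'll press down, stopping on force.

{"fn": "play_rows", "kwargs": {
  "motion": [
    [[-0.3,-0.1,0.5,0,0,0],[-0.3,-0.1,1.0,0,0,0],[-0.3,-0.1,1.4,0,0,0],[-0.3,-0.1,1.7,0,0,0],[-0.3,-0.1,1.8,0,0,0]]
  ]
}}

```text
time: 7.65
tool_pos: [564.5, -26.0, 102.5]
tcp_rot: [180.0, -0.0, -171.2]
ft_force: [-0.4, -0.0, -0.2]
finger_gap: -0.1
grip_force: 0.0
```

{"fn": "play_rows", "kwargs": {
  "motion": [
    [[0,0,0.1,0,0,0],[0,0,0.2,0,0,0],[0,0,0.3,0,0,0],[0,0,0.4,0,0,0],[0,0,0.5,0,0,0]]
  ]
}}

```text
time: 8.15
tool_pos: [564.8, -25.6, 97.8]
tcp_rot: [-180.0, 0.0, -171.1]
ft_force: [0.4, -0.1, -0.2]
finger_gap: 0.1
grip_force: 0.0
```

{"fn": "play_rows", "kwargs": {
  "motion": [
    [[0,0,0.1,0,0,0],[0,0,0.2,0,0,0],[0,0,0.25,0,0,0],[0,0,0.3,0,0,0],[0,0,0.3,0,0,0]]
  ]
}}

```text
time: 8.65
tool_pos: [564.8, -25.7, 94.9]
tcp_rot: [180.0, 0.0, -171.1]
ft_force: [-1.3, 0.0, 2.4]
finger_gap: -0.1
grip_force: 1.3
```

{"fn": "play_rows", "kwargs": {
  "motion": [
    [[0,0,0.1,0,0,0],[0,0,0.2,0,0,0],[0,0,0.3,0,0,0],[0,0,0.3,0,0,0]]
  ]
}}

```text
time: 9.05
tool_pos: [564.8, -25.6, 91.8]
tcp_rot: [-180.0, 0.0, -171.1]
ft_force: [-1.6, 0.8, 5.0]
finger_gap: -0.2
grip_force: 2.2
```

{"fn": "play_rows", "kwargs": {
  "motion": [
    [[0,0,0.05,0,0,0],[0,0,0.1,0,0,0],[0,0,0.1,0,0,0]]
  ]
}}

```text
time: 9.35
tool_pos: [564.8, -25.7, 91.1]
tcp_rot: [-180.0, 0.0, -171.1]
ft_force: [-2.1, 0.7, 6.0]
finger_gap: 0.0
grip_force: 2.9
```

{"fn": "play_rows", "kwargs": {
  "motion": [
    [[0,0,0.05,0,0,0],[0,0,0.05,0,0,0],[0,0,0.05,0,0,0]]
  ]
}}

```text
time: 9.65
tool_pos: [564.8, -25.7, 91.0]
tcp_rot: [-180.0, 0.0, -171.1]
ft_force: [-5.4, 0.6, 10.1]
finger_gap: 0.1
grip_force: 4.6
```

{"fn": "play_rows", "kwargs": {
  "motion": [
    [[0,0,-0.5,0,0,0],[0,0,-2,0,0,0],[0,0,-5,0,0,0],[0,0,-8,0,0,0],[0,0,-10,0,0,0]]
  ]
}}

```text
time: 10.15
tool_pos: [565.4, -25.8, 193.4]
tcp_rot: [-180.0, 0.1, -171.1]
ft_force: [-0.1, -0.4, 0.5]
finger_gap: -0.0
grip_force: 0.0
```

{"fn": "play_rows", "kwargs": {
  "motion": [
    [[0,0,-3,0,0,0],[0,0,-5,0,0,0],[0,0,-5,0,0,0],[0,0,-5,0,0,0],[0,0,-5,0,0,0]]
  ]
}}

```text
time: 10.65
tool_pos: [564.0, -25.6, 238.9]
tcp_rot: [180.0, -0.1, -171.1]
ft_force: [-0.3, -0.0, -0.2]
finger_gap: -0.4
grip_force: 0.0
```

Run:
```python
from bench import optics; import cv2
s=optics.snapshot("scene"); u,v=215,250
cv2.imwrite("pics/c3.png",cv2.resize(s["pixels"][v-105:v+105,u-140:u+140,::-1],(800,600),interpolation=cv2.INTER_CUBIC))
```

```text
(no output)
```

View pics/c3.png

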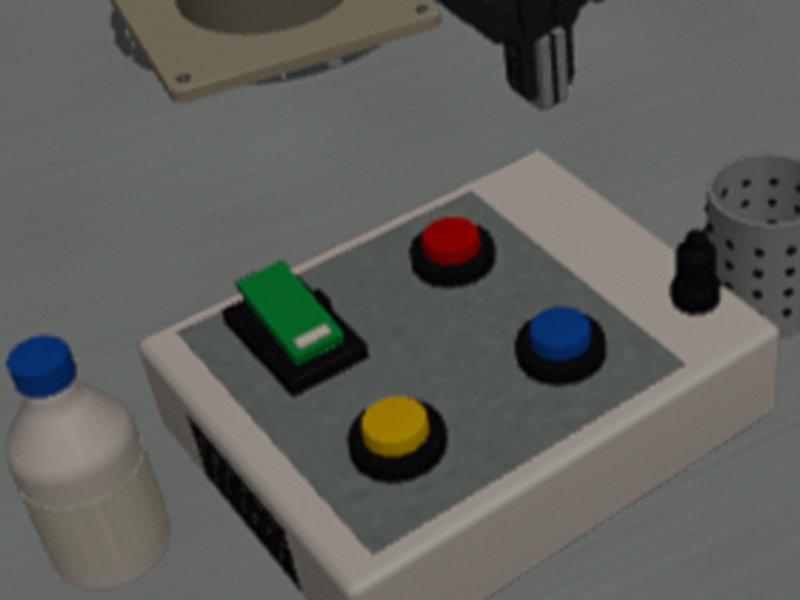

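The rocker is on, with its bar low at (313,336). The blue button (560,335) has sprung back, everything else is in place and the arm is clear.

```bash
python3 -c "
from bench import job;print(job.hand_in())"
```

```text
the job is handed in; nothing more can be done
None
```

Job handed in (verdict not shown): the green rocker was pressed to its stop and stayed on, the blue lamp button was then pressed fully down and sprang back, and nothing else appeared to move in the final picture.

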